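# Latch open the sprung jaw of a clamping jig and load a belt clamp plate

### The job

Make the steel clamping jig ready for drilling. With the fingertips push the sprung jaw slide straight back until it has passed its stop pin, then let go so that the spring brings it back to rest against the pin with the jaw latched open. Then gently push the toothed clamp plate that lies on the jig's apron across into the open nest until it sits flush against the low back stop. Only push: do not pinch or lift the plate, do not touch the pin's knob, ram the slide or disturb the other things on the bench.

Things in the scene. Friction and masses are not known exactly. Their poses are not given: they have to be found in the camera images.
- jig: Fixed dark steel clamping jig, base 218 x 202 mm, 12 mm thick. Origin on the bench below the nest; x = direction in which the slide is pushed open, y = direction in which the plate is loaded, z up. In its frame (mm): loading apron x -66..62, y -136..-34, flat at z = 12; pin bracket x 46..70, y 28..61, top z = 60; spring block x 129..147, top z = 36
- nest_home (a point): Point on the jig's bed (jig x = 0, y = 0, z = 12 mm): where the centre of the plate's underside is when the plate is home in the nest, its long side along the jig's x; there is 4 mm of play either way along x
- fixed_jaw (a point): Middle of the inner face of the fixed jaw, a bar at jig x = -40 mm, y -34..34, top z = 26 mm, which bounds the nest towards -x; a flared lead-in, equally high, runs from its end outwards to x = -54, y = -64 mm
- back_stop (a point): Middle of the face of the low back stop (jig y = 22 mm), a bar x -40..34 mm, top z = 20 mm; the loaded plate's long side lies flush against it
- slide (a joint): Travel of the sprung jaw along the jig's x (m): 0 = spring-closed, jaw face at jig x = 2 mm, nest blocked; about 0.038 = latched on the stop pin, jaw face at x = 40 mm; 0.052 = hard end. A tooth on it lifts the pin, which drops behind the tooth beyond 0.039; let go earlier, it springs back to 0. The push takes 5 to 13 N; let go, it returns by itself in 0.2 s
- push_face (a point): Centre of the front (towards -x of the jig) of the slide's upright serrated push plate, 44 mm wide (jig y -29..15), 8 mm thick, from z = 30 to 66 mm; this point is at z = 50 mm and moves with the slide (jig x = 34 mm + travel). In front of it the slide's flat top at z = 30 mm reaches 32 mm towards the nest
- plunger (a joint): Lift of the stop pin (m): 0 = down, about 0.010 while the tooth of the slide passes under it; sprung downwards
- knob_top (a point): Top of the stop pin's black round knob, 18 mm diameter, 80 mm above the bench when down, 90 mm when lifted; not to be touched
- plate: Loose aluminium belt clamp plate, 72 x 44 x 12 mm (x, y, z), toothed top with two rows of three holes, about 0.11 kg, lightly oiled; the one on the jig's apron. Origin at the centre of its underside, which rests at z = 12 mm; its axes nearly parallel to the jig's. The latched nest is 8 mm longer than the plate and has lead-in corners
- tray: Bystander: open grey steel tray 100 x 150 x 20 mm with two finished plates in it, to the right of the jig. Origin under its centre
- done_0: Bystander: finished clamp plate in the tray, 72 x 44 x 12 mm, origin under its centre
- done_1: Bystander: finished clamp plate in the tray, 72 x 44 x 12 mm, origin under its centre
- brush: Bystander: bench brush, 38 x 188 x 17 mm, wooden handle, left of the jig. Origin under its centre
- hex_key: Bystander: small black L-shaped hex key, 34 x 93 x 6 mm, near the jig's front left corner. Origin under its centre
- oil_can: Bystander: blue oil can with thin spout, 62 x 67 x 144 mm tall, behind the apron. Origin under its centre
- offcut_green: Bystander: green toothed belt offcut, 25 x 70 x 4 mm, in front of the jig. Origin under its centre
Things that resemble listed ones, but are neither listed nor needed, are in the scene too. What is shaped like the plate but purple or yellow is not meant.

How it is judged (in metres and radians):
On the way, in this order (a step that is already met when the one before it is completed fails the run):
1. the slide is pushed back past its stop pin and the pin has dropped, the plate still out of the nest (value of joint slide above 0.0388 m and value of joint plunger below 0.002 m and y of plate in the frame of jig below -0.05 m), for 0.1 s.
2. the slide is let go and rests against the stop pin, the plate still out of the nest (value of joint slide between 0.036 and 0.0386 m and value of joint plunger below 0.002 m and contact force between each of the arm, the fingers and slide below 0.3 N and y of plate in the frame of jig below -0.05 m), for 0.2 s.
3. the plate is pushed home in the nest (y of plate in the frame of jig above -0.0025 m and x of plate in the frame of jig between -0.006 and 0.006 m), for 0.1 s.
At the end, for the whole second after the job is handed in: The slide rests latched on its stop pin (0.036 to 0.040 m, pin down); the plate lies flat in the nest within 2.5 mm of the back stop, square to within 0.045 rad, between the jaws, and at rest (all of step 3 and value of joint slide between 0.036 and 0.04 m and value of joint plunger below 0.002 m and y of plate in the frame of jig below 0.0025 m and z of plate in the frame of jig below 0.0135 m and angle between the x axis of plate and the x axis of jig, either way round below 0.045 rad and linear speed of plate below 0.01 m/s); the robot touches nothing.
It fails at once if the plate is lifted or tipped off the jig's surface (z of plate in the frame of jig above 0.018 m or angle between plate's own z axis and vertical above 0.2 rad).
It fails at once if the stop pin's knob is handled (contact force between any of the fingers, the arm and plunger above 1 N).
It fails at once if the slide is rammed or squeezed (over 60 N) (contact force between the fingers and slide above 60 N).
It fails at once if the plate is squeezed or pushed hard (over 50 N) (contact force between the fingers and plate above 50 N).
It fails at once if a bystander is moved by more than 20 mm (distance of any of tray, done_0, done_1, brush, hex_key, oil_can, offcut_green from where it was at the start of the episode above 0.02 m).
It also fails if it takes over 48 s, if anything falls off the work surface, if the arm or the gripper's body presses on something with over 40 N, if the wrist force passes 120 N, or if a joint passes its speed limit or range.

### The arm

A 6-joint arm with a two-finger parallel gripper is mounted at the origin on a cart in front of the work surface, level with it; the furniture and walls round the work are solid. World frame = base frame: x ahead of the robot, y to its left, z up, the work surface at z = 0. Lengths are in mm, angles in rad, forces in N, time in s.
With the tool pointing down it reaches from about 400 to 925 mm from the base axis. Payload 12.5 kg.
Tool frame: the origin (TCP) lies on the front face of the gripper's body, between the roots of the fingers; the fingertips stand 78 mm ahead of it and the grasp point (between the pads) lies 59 mm ahead of it (env.nose_length is the distance from the TCP to the fingertips, in mm); z points along the fingers, y is the line along which they close (so a half turn about z gives the same grasp; the last joint's range is limited). The gripper opens to 95 mm and grips with 3 to 60 N. Pads are 20 mm wide; open, the fingers measure 119 mm over their backs; the gripper's body (75 mm by 180 mm) begins 59 mm behind the grasp point.
Start: joints at [-0.106, 0.491, 1.559, -0, 1.092, -0.106], TCP at [625.01, 0.022, 292.261] pointing down, gripper open.
Joint ranges: [-3.1, 3.1], [-0.84, 2.19], [0.05, 2.79], [-1.13, 4.28], [0.06, 2.93], [-2.69, 2.69]. Speed limits (rad/s): [2.22, 2.22, 2.79, 3.14, 3.14, 3.14].

### API

Orientations are given as [roll, pitch, yaw] about the fixed x, y, z axes, in that order (R = Rz(yaw) Ry(pitch) Rx(roll)).
In Python, from cell import env gives the robot as it stands.
- The arm moves only by the tool jog_arm, never from a script. Its argument "motion" is a list of rows, each a list of 7 numbers: the turn, a rotation vector about the tool's x, y, z in degrees, then the shift along the tool's x, y, z in mm, then the finger opening in mm, from 0 to 95.1. In form: [[wx, wy, wz, x, y, z, hand], ...]. A call has 1 to 10 rows; each row shifts and turns the commanded pose from where the row before left it, along the tool's axes as they then stand; what a row does not reach is not made up. A row lasts 1/8 s, in which the tool goes at most 62.5 mm and 10.7 degrees, less where a joint would pass 70% of its speed; a pose out of reach is approached as far as the arm can. A call is refused whole if a number of a shift passes 62.5 or a number of a turn 10.7, either way. A call with a gripper value outside its range is refused whole. The fingers move at their own pace and stop on an object; the grip force is fixed at half the most. Time passes only in rows, so rows that do not move let the fingers close. It gives the time, the measured TCP pose, the force, the opening and the grip force at its end, in the units of the state.
- env.state(): the state, without advancing time (a new reading comes with each control period).
- env.read_camera(name): name is "scene" or "side" or "wrist"; returns a dict with "color" (384x512x3 uint8, red, green, blue), "z_map" (384x512 float32, mm along the optical axis (not along the pixel's ray), 0 where there is no reading), "camera_matrix" (3x3 intrinsics, pixels), "k1" (the pictures are not rectified: a ray, as slopes to the right and down, at radius r is drawn at 1 + k1 r^2 times it, then the intrinsics apply), "world_to_cam" (4x4, takes a point from world to camera coordinates). Camera axes: x right, y up, looking along -z (the intrinsics and any distortion apply to the point x, -y, -z); pixel columns grow to the right and rows downward; lengths in mm; the calibration is good to about 2 mm. A picture is of the moment at which its call begins.
- env.job_done(): hands the job in; it is judged then, once.
Trained networks look in the newest picture that a camera, given by its name, has taken for a name from the list of things; names that differ only in an ending like _2 or _b are one class to them, and where a whole thing is asked for, a point or a joint stands for the part that bears it (a point fixed in the world has none). Each returns a list of dicts, best first, with "score" (0 to 1); they miss things now and then, are a little off and sometimes report something else, mostly with a low value. They report only what shows in the picture. A call takes as long as a camera call. They do not tell look-alikes from the thing itself.
- env.recognise(camera, thing): "location" ([column, row] in pixels, amid what is visible of it).
The state is a dict: "t": time; "joints": joint angles; "qvel": joint speeds; "tau": joint torques, N m; "eef_pos": TCP position; "tcp_rot": TCP orientation; "ft_force": force on the tool from outside, world axes, zero at the start; "moment": the same for the moment, N m; "opening": opening from 0.0 (shut) to 1.0 (fully open); "grip_force": force on a finger pad.
Only numpy, scipy, OpenCV 4.12 (cv2) and the standard library are available. Lean on these libraries where they do the work, as an engineer would, in place of code of your own. Each camera call takes 0.05 s, during which the arm holds its last target. There are 200 camera calls.

## Working session

There is one attempt and no reset: what is moved stays moved. The work goes in short steps, Python scripts to look and compute and a tool call to move; the robot and the scene stay as the last step left them, time stands still between calls to the robot, and variables do not carry over. Pictures are saved under pics/ and viewed, at most 10 in all, crops included, and the job is handed in when it is done.

Besides the shell and the picture viewer there is one more tool, called after "Request:" by a JSON object that holds its "fn" and its "kwargs", one argument or row to a line. jog_arm: Moves the arm, as the interface text tells. Its arguments: {"type":"object","properties":{"motion":{"type":"array"}},"required":["motion"]}

```bash
mkdir -p pics; cat > h.py <<'E'
import numpy as np, cv2
from cell import env
def cam(n):
    return env.read_camera(n)
def w(c,u,v,z=None):
    K=np.array(c["camera_matrix"]);k=c["k1"]
    d=np.array([(u-K[0,2])/K[0,0],(v-K[1,2])/K[1,1]]); s=d.copy()
    for _ in range(20): s=d/(1+k*(s@s))
    T=np.linalg.inv(np.array(c["world_to_cam"]))
    r=T[:3,:3]@np.array([s[0],-s[1],-1]); o=T[:3,3]
    if z is None:
        zz=c["z_map"][int(round(v)),int(round(u))]
        return o+r*zz
    return o+r*(z-o[2])/r[2]
def px(c,p):
    K=np.array(c["camera_matrix"]);q=np.array(c["world_to_cam"])@np.append(p,1)
    s=np.array([q[0],-q[1]])/-q[2]; s=s*(1+c["k1"]*(s@s))
    return K[:2,:2]@s+K[:2,2]
E
python3 - <<'E'
from h import *
ims=[]
for n in ["scene","wrist"]:
    c=cam(n)
    ims.append(c["color"])
    for t in ["jig","plate","knob_top","push_face","fixed_jaw","back_stop","nest_home","oil_can","tray"]:
        for r in env.recognise(n,t)[:4]:
            u,v=r["location"]; print(n,t,round(r["score"],2),round(u),round(v),w(c,u,v).round())
    cv2.imwrite(f"pics/{n}.png",c["color"][...,::-1])
print(env.state())
E
```

```text
scene jig 0.96 266 232 [543. -92.  11.]
scene plate 0.88 283 245 [ 533. -159.   20.]
scene plate 0.8 242 170 [676. 124.  10.]
scene plate 0.76 308 314 [ 428. -322.    9.]
scene plate 0.57 166 209 [417. 175.  10.]
scene push_face 0.6 254 216 [549. -47.  34.]
scene fixed_jaw 0.85 262 232 [533. -88.  15.]
scene back_stop 0.79 257 229 [523. -80.  29.]
scene back_stop 0.53 256 216 [549. -51.  38.]
scene nest_home 0.78 260 231 [528. -87.  21.]
scene oil_can 0.91 323 210 [ 671. -184.   59.]
scene tray 0.79 351 278 [ 580. -341.    0.]
scene tray 0.15 212 211 [496.  69.  12.]
wrist jig 0.61 205 207 [570. -42.  22.]
wrist plate 0.71 202 206 [567. -42.  20.]
wrist plate 0.65 309 61 [684. 115.  10.]
wrist plate 0.64 176 304 [ 529. -170.   22.]
wrist plate 0.56 68 16 [427. 167.   9.]
wrist knob_top 0.58 196 197 [571. -14.  78.]
wrist knob_top 0.32 314 315 [ 694. -157.   61.]
wrist push_face 0.73 184 217 [554. -42.  58.]
wrist push_face 0.26 203 204 [577. -22.  75.]
wrist fixed_jaw 0.6 203 206 [568. -43.  20.]
wrist back_stop 0.72 201 204 [576. -22.  79.]
wrist nest_home 0.59 202 206 [567. -41.  20.]
wrist oil_can 0.64 157 107 [521.  68.  14.]
wrist oil_can 0.57 315 319 [ 695. -161.   63.]
wrist oil_can 0.42 187 216 [557. -42.  55.]
{'t': 1.0, 'joints': array([-1.05595781e-01,  4.90918203e-01,  1.55888125e+00,  1.64856029e-05,
        1.09170522e+00, -1.05594700e-01]), 'qvel': array([-0.00062331, -0.00063014,  0.00227593,  0.00095567, -0.00060853,
        0.00116051]), 'tau': array([ 2.65197277e-04, -6.12484860e+01, -2.58429515e+01,  6.93722838e-02,
        4.44983225e-02, -9.47052604e-05]), 'eef_pos': array([6.25019168e+02, 2.61864866e-02, 2.92256096e+02]), 'tcp_rot': array([ 3.14150362e+00, -5.27580399e-06,  1.57078765e+00]), 'ft_force': array([ 0.28846126,  0.35411095, -0.45938714]), 'moment': array([-0.03186136,  0.03171387,  0.04949358]), 'grip_force': 0.0, 'opening': 1.0014419476075345}
```

View pics/scene.png

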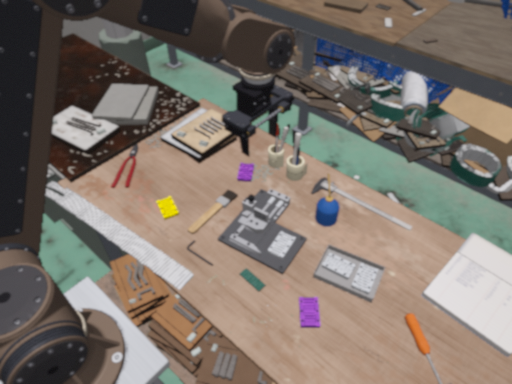

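View pics/wrist.png

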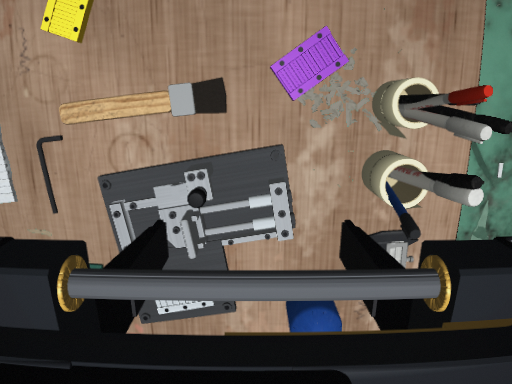

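The scene and wrist views show the jig, with its base corners at wrist pixels (100,178) and (283,146). The knob is at (197,199). The silver plate on the apron, around (185,305), is partly hidden by the gripper. The plate look-alikes are two purple ones, one yellow one and the two in the tray. I'll shift for a clear view.

Request:
{"fn": "jog_arm", "kwargs": {
  "motion": [
    [0,0,0,-40,-20,0,95],
    [0,0,0,-40,-20,0,95],
    [0,0,0,-35,-20,0,95],
    [0,0,0,0,0,0,95],
    [0,0,0,0,0,0,95]
  ]
}}

```text
t: 1.62
eef_pos: [565.2, -114.8, 292.4]
tcp_rot: [3.141, -0.0, 1.57]
ft_force: [-0.7, 0.0, -0.2]
opening: 1.001
grip_force: 0.0
```

```bash
python3 - <<'E'
from h import *
c=cam("wrist"); n="wrist"
for t in ["plate","knob_top","push_face"]:
    for r in env.recognise(n,t)[:4]:
        u,v=r["location"]; print(t,round(r["score"],2),round(u),round(v),w(c,u,v).round())
im=c["color"]
print(np.linalg.inv(np.array(c["world_to_cam"])).round(2), env.state()["eef_pos"])
import pickle; pickle.dump(c,open("c1.pkl","wb"))
cr=im[20:260,110:380]
cv2.imwrite("pics/w2.png",cv2.resize(cr[...,::-1],None,fx=2.5,fy=2.5,interpolation=cv2.INTER_CUBIC))
E
```

```text
plate 0.56 228 202 [ 537. -151.   22.]
plate 0.56 160 319 [ 443. -315.   10.]
knob_top 0.7 257 73 [569. -18.  78.]
push_face 0.71 237 108 [551. -48.  61.]
push_face 0.23 242 117 [555. -56.  65.]
[[ 1.0000e+00  0.0000e+00 -0.0000e+00  5.6585e+02]
 [-0.0000e+00  9.7000e-01  2.6000e-01 -4.2580e+01]
 [ 0.0000e+00 -2.6000e-01  9.7000e-01  3.8372e+02]
 [ 0.0000e+00  0.0000e+00  0.0000e+00  1.0000e+00]] [ 565.38290364 -114.17403976  292.15550369]
```

View pics/w2.png

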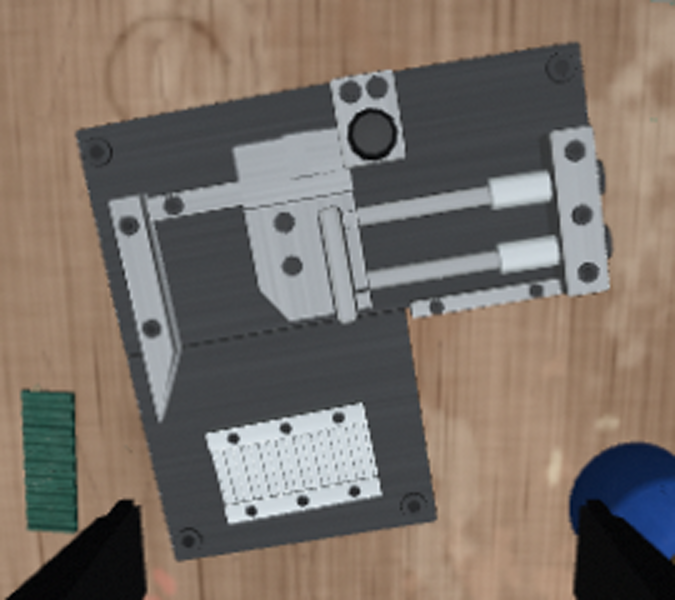

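The crop clearly shows the jig. The silver toothed plate on the apron has crop corners (205,434), (362,403), (381,495) and (229,523), and it's the only plate on the apron, so it's the one meant. The slide is closed, with its push plate at (338,265), and the knob is at (372,133). The green offcut is to the left and the oil can to the right.

```bash
cat > a.py <<'E'
from h import *
import pickle
c=pickle.load(open("c1.pkl","rb"))
W=lambda a,z:[w(c,110+u/2.5,20+v/2.5,z) for u,v in a]
B=np.array(W([(77,131),(579,43),(178,560),(437,519)],12))[:,:2]
P=np.array(W([(205,434),(362,403),(381,495),(229,523)],24))[:,:2]
S=np.array(W([(321,208),(345,323),(340,206),(355,319)],66))[:,:2]
print(B.round(1))
print([np.linalg.norm(B[i]-B[j]).round(1) for i,j in [(0,1),(0,2),(2,3)]])
print("plate",[np.linalg.norm(P[i]-P[(i+1)%4]).round(1) for i in range(4)])
# fit jig pose: corners in jig frame
x0=-66
J=np.array([(-66,66),(152,66),(-66,-136),(62,-136)],float)
from itertools import product
def fit(J,B):
    a=J-J.mean(0);b=B-B.mean(0);th=np.arctan2((a[:,0]*b[:,1]-a[:,1]*b[:,0]).sum(),(a*b).sum())
    R=np.array([[np.cos(th),-np.sin(th)],[np.sin(th),np.cos(th)]]);t=B.mean(0)-R@J.mean(0)
    return th,R,t,np.abs(B-(J@R.T+t)).max()
th,R,t,e=fit(J,B); print("jig",th,t.round(1),e)
tj=lambda p:((p-t)@R).round(1)
print("plate jig",tj(P).tolist(),tj(P.mean(0)), "yaw",np.arctan2(*(P[1]-P[0])[::-1])-th)
print("pushplate",tj(S).tolist())
print("knob",tj(np.array(W([(372,133)],80))[0][:2]))
print("fixedjaw inner, end, flaretip z26",tj(np.array(W([(146,196),(181,346),(160,422)],26))[:,:2]).tolist())
E
python3 a.py
```

```text
[[ 445.7  -10.2]
 [ 658.    24.9]
 [ 478.9 -207.2]
 [ 602.8 -186.1]]
[np.float64(215.3), np.float64(199.8), np.float64(125.7)]
plate [np.float64(71.3), np.float64(43.6), np.float64(70.9), np.float64(43.2)]
jig 0.16524926987868446 [520.4 -63.5] 1.732055665010762
plate jig [[-35.4, -72.8], [35.9, -70.4], [37.3, -114.0], [-33.5, -115.9]] [  1.1 -93.3] yaw 0.03360049378663693
pushplate [[34.5, 14.6], [36.1, -28.8], [41.6, 14.1], [40.1, -27.9]]
knob [57.  36.7]
fixedjaw inner, end, flaretip z26 [[-38.0, 32.1], [-36.9, -32.0], [-53.5, -63.6]]
```

Request:
{"fn": "jog_arm", "kwargs": {
  "motion": [
    [0,0,0,22,-20,0,0],
    [0,0,0,23,-19,0,0],
    [0,0,-4.75,0,0,0,0],
    [0,0,-4.75,0,0,0,0],
    [0,0,0,0,0,40,0],
    [0,0,0,0,0,40,0],
    [0,0,0,0,0,40,0],
    [0,0,0,0,0,0,0],
    [0,0,0,0,0,0,0]
  ]
}}

```text
t: 2.95
eef_pos: [526.6, -69.8, 173.4]
tcp_rot: [3.14, 0.0, 1.737]
ft_force: [0.3, -0.6, 0.5]
opening: 0.11
grip_force: 0.0
```

```bash
cat >> a.py <<'E'
print("----")
s=env.state(); print("tcp jig",tj(s["eef_pos"][:2]),s["eef_pos"][2],s["tcp_rot"][2]-np.pi/2-th,s["opening"],s["ft_force"].round(1))
E
python3 a.py | sed '1,/----/d'; python3 - <<'E'
from h import *
t=np.array([520.4,-63.5]);th=.165;R=np.array([[np.cos(th),-np.sin(th)],[np.sin(th),np.cos(th)]])
for n in ["scene","side"]:
    c=cam(n); z=c["z_map"]; im=c["color"]
    pts=[]
    for v in range(0,384):
        for u in range(0,512):
            r,g,b=map(int,im[v,u])
            if z[v,u]>0 and b>r+40:
                p=w(c,u,v)
                if 600<p[0]<760 and -260<p[1]<-100 and 10<p[2]<200: pts.append([*((p[:2]-t)@R),p[2]])
    pts=np.array(pts)
    if len(pts): print(n,len(pts),np.percentile(pts,[2,50,98],axis=0).round())
    cv2.imwrite(f"pics/{n}2.png",im[...,::-1])
E
```

```text
tcp jig [ 5.1 -7.3] 173.384883746077 0.0010781098116967869 0.1098089073040845 [ 0.3 -0.6  0.5]
scene 465 [[ 122. -174.   12.]
 [ 134. -153.   55.]
 [ 165. -123.   75.]]
side 430 [[ 124. -179.   12.]
 [ 136. -161.   52.]
 [ 165. -131.   75.]]
```

Request:
{"fn": "jog_arm", "kwargs": {
  "motion": [
    [0,0,0,0,0,28,0],
    [0,0,0,0,0,27,0],
    [0,0,0,0,0,0,0],
    [0,0,0,0,6,0,0],
    [0,0,0,0,5,0,0],
    [0,0,0,0,4,0,0],
    [0,0,0,0,4,0,0],
    [0,0,0,0,4,0,0]
  ]
}}

```text
t: 4.05
eef_pos: [548.2, -66.1, 117.2]
tcp_rot: [-3.14, -0.001, 1.737]
ft_force: [-5.8, -0.8, 2.8]
opening: 0.004
grip_force: 3.0
```

```bash
python3 a.py | sed '1,/----/d'
```

```text
tcp jig [27.  -7.2] 117.2401732779817 0.0007114686423892735 0.003754751085988671 [-5.8 -0.8  2.8]
```

Request:
{"fn": "jog_arm", "kwargs": {
  "motion": [
    [0,0,0,0,5,0,0],
    [0,0,0,0,5,0,0],
    [0,0,0,0,5,0,0],
    [0,0,0,0,5,0,0],
    [0,0,0,0,5,0,0],
    [0,0,0,0,5,0,0],
    [0,0,0,0,4,0,0],
    [0,0,0,0,3,0,0],
    [0,0,0,0,0,0,0]
  ]
}}

```text
t: 5.18
eef_pos: [584.2, -60.0, 117.0]
tcp_rot: [-3.138, -0.001, 1.737]
ft_force: [-7.7, -2.0, 3.3]
opening: 0.002
grip_force: 4.2
```

```bash
python3 a.py | sed '1,/----/d'
cat > look.py <<'E'
from h import *
import sys
c=cam("wrist"); cv2.imwrite("pics/"+sys.argv[1]+".png",c["color"][...,::-1])
for r in env.recognise("wrist","knob_top")[:2]:
    u,v=r["location"]; print("knob",r["score"],u,v,w(c,u,v).round(1))
z=c["z_map"];
E
python3 look.py w3
```

```text
tcp jig [63.5 -7.1] 116.99831861623231 0.0006917669311979069 0.0018457679859322938 [-7.7 -2.   3.3]
knob 0.63 235.4 173.7 [570.1 -17.1  78.1]
```

View pics/w3.png

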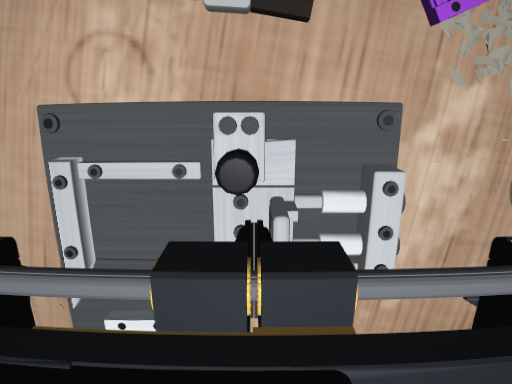

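The knob top reads 78 mm, the same as at the start, so the pin is down with the slide about 41 mm back. In the picture the knob is at (237,172) and the nest is open to its left. I'll push 2 mm more, hold, then back off.

Request:
{"fn": "jog_arm", "kwargs": {
  "motion": [
    [0,0,0,0,2,0,0],
    [0,0,0,0,0,0,0],
    [0,0,0,0,0,0,0],
    [0,0,0,0,-4,0,0],
    [0,0,0,0,-4,0,0],
    [0,0,0,0,-6,0,0],
    [0,0,0,0,-10,0,0],
    [0,0,0,0,0,0,0],
    [0,0,0,0,0,0,0]
  ]
}}

```text
t: 6.4
eef_pos: [563.7, -63.8, 117.4]
tcp_rot: [3.141, 0.0, 1.736]
ft_force: [1.4, -1.1, -0.7]
opening: 0.004
grip_force: 0.0
```

```bash
python3 a.py | sed '1,/----/d'; python3 look.py w4
```

```text
tcp jig [42.7 -7.4] 117.39815365548495 0.00040883350130418994 0.003580532772177912 [ 1.4 -1.1 -0.7]
knob 0.81 286.9 168.9 [569.5 -15.6  78.5]
knob 0.34 45.0 305.4 [ 4.221e+02 -1.603e+02  1.000e-01]
```

Request:
{"fn": "jog_arm", "kwargs": {
  "motion": [
    [0,0,0,0,0,-40,0],
    [0,0,0,0,0,-40,0],
    [0,0,0,0,0,-40,40],
    [0,0,0,-33,-11,0,40],
    [0,0,0,-33,-11,0,40],
    [0,0,0,-33,-11,0,40],
    [0,0,0,-34,-10,0,40],
    [0,0,0,0,0,0,40],
    [0,0,0,0,0,0,40]
  ]
}}

```text
t: 7.62
eef_pos: [543.0, -201.6, 237.1]
tcp_rot: [-3.141, -0.0, 1.736]
ft_force: [0.3, 0.4, 0.6]
opening: 0.417
grip_force: 0.0
```

```bash
python3 a.py | sed '1,/----/d'; python3 - <<'E'
from h import *
import pickle
c=cam("wrist"); pickle.dump(c,open("c2.pkl","wb"))
cv2.imwrite("pics/w5.png",cv2.resize(c["color"][...,::-1],None,fx=1.5,fy=1.5,interpolation=cv2.INTER_CUBIC))
E
```

```text
tcp jig [  -0.4 -139.9] 237.13350031219554 0.0003265200369711174 0.41749019258300735 [0.3 0.4 0.6]
```

View pics/w5.png

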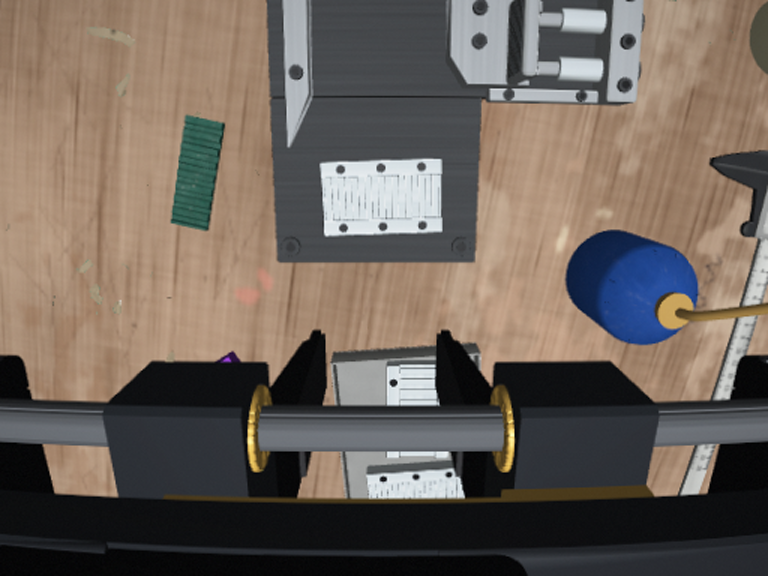

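The plate shows at (321–442, 160–237), the nest mouth is open at (311..450, ~60–97), and the oil can is to the right. The tray edge is behind the fingers at (335–480, ~350).

```bash
cat > b.py <<'E'
exec(open("a.py").read().split('print("----")')[0])
print("----")
c=pickle.load(open("c2.pkl","rb"))
Q=lambda a,z:[tj(w(c,u/1.5,v/1.5,z)[:2]).tolist() for u,v in a]
print("plate",Q([(321,164),(441,159),(442,232),(325,237)],24))
print("jaw inner, flare tip",Q([(311,50),(311,97),(289,147)],26))
print("slide jaw face",Q([(450,20),(450,58)],30))
print("base apron corners",Q([(277,262),(475,262),(481,97)],12))
print("tray far edge",Q([(333,352),(480,345)],20))
E
python3 b.py | sed '1,/----/d'
```

```text
plate [[-34.9, -73.8], [35.8, -70.9], [37.6, -114.3], [-33.6, -117.4]]
jaw inner, flare tip [[-38.9, -10.3], [-39.6, -36.0], [-53.2, -63.9]]
slide jaw face [[38.5, 4.8], [38.9, -15.4]]
base apron corners [[-66.4, -135.5], [61.0, -135.5], [60.4, -34.3]]
tray far edge [[-31.0, -194.3], [65.5, -189.4]]
```

Request:
{"fn": "jog_arm", "kwargs": {
  "motion": [
    [0,0,0,0,0,40,40],
    [0,0,0,0,0,40,40],
    [0,0,0,0,0,40,40],
    [0,0,0,0,0,22,40],
    [0,0,0,0,0,0,40],
    [0,0,0,0,0,0,40]
  ]
}}

```text
t: 8.43
eef_pos: [543.6, -201.6, 96.2]
tcp_rot: [3.141, 0.001, 1.737]
ft_force: [1.3, 0.4, 0.5]
opening: 0.422
grip_force: 0.0
```

```bash
python3 a.py | sed '1,/----/d'
```

```text
tcp jig [   0.2 -140. ] 96.20848842981725 0.0013995678375638143 0.42177496867735065 [1.3 0.4 0.5]
```

Request:
{"fn": "jog_arm", "kwargs": {
  "motion": [
    [0,0,0,5,0,0,40],
    [0,0,0,5,0,0,40],
    [0,0,0,4,0,0,40],
    [0,0,0,4,0,0,40],
    [0,0,0,4,0,0,40],
    [0,0,0,4,0,0,40],
    [0,0,0,4,0,0,40],
    [0,0,0,5,0,0,40],
    [0,0,0,5,0,0,40],
    [0,0,0,5,0,0,40]
  ]
}}

```text
t: 9.68
eef_pos: [535.5, -157.3, 95.2]
tcp_rot: [3.142, -0.0, 1.737]
ft_force: [-0.1, -1.1, 0.2]
opening: 0.424
grip_force: 0.1
```

Request:
{"fn": "jog_arm", "kwargs": {
  "motion": [
    [0,0,0,5,0,0,40],
    [0,0,0,5,0,0,40],
    [0,0,0,5,0,0,40],
    [0,0,0,5,0,0,40],
    [0,0,0,0,0,0,40]
  ]
}}

```text
t: 10.3
eef_pos: [532.3, -137.5, 95.3]
tcp_rot: [-3.142, -0.0, 1.737]
ft_force: [-0.2, 0.3, 0.1]
opening: 0.419
grip_force: 0.0
```

```bash
python3 a.py | sed '1,/----/d'; python3 - <<'E'
from h import *
import pickle
c=cam("wrist"); pickle.dump(c,open("c3.pkl","wb"))
cv2.imwrite("pics/w6.png",cv2.resize(c["color"][...,::-1],None,fx=1.5,fy=1.5,interpolation=cv2.INTER_CUBIC))
E
```

```text
tcp jig [ -0.5 -75. ] 95.26794098947724 0.0009618186073925561 0.41941667114694026 [-0.2  0.3  0.1]
```

View pics/w6.png

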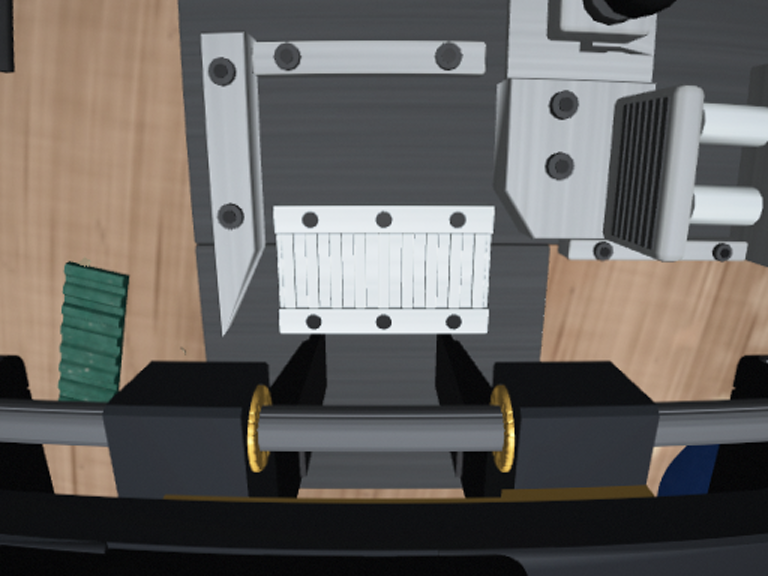

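The plate is square at (275–494, 206–333), just entering the nest between the jaw inner edges at about x=263 and x=497.

```bash
cat >> b.py <<'E'
c=pickle.load(open("c3.pkl","rb"))
print("now plate",Q([(274,206),(494,206),(489,333),(280,333)],24),"jaws",Q([(258,100),(264,245)],26),Q([(497,90),(497,180)],30),"stop",Q([(256,74),(485,73)],20))
E
python3 b.py | grep now
```

```text
now plate [[-34.2, -19.3], [36.6, -19.2], [37.4, -62.6], [-34.5, -62.6]] jaws [[-37.4, 13.3], [-37.7, -31.6]] [[34.5, 15.8], [35.8, -10.6]] stop [[-39.0, 21.8], [32.7, 22.1]]
```

Request:
{"fn": "jog_arm", "kwargs": {
  "motion": [
    [0,0,0,4,0,0,40],
    [0,0,0,4,0,0,40],
    [0,0,0,4,0,0,40],
    [0,0,0,4,0,0,40],
    [0,0,0,4,0,0,40],
    [0,0,0,4,0,0,40],
    [0,0,0,4,0,0,40],
    [0,0,0,4,0,0,40],
    [0,0,0,4,0,0,40],
    [0,0,0,2,0,0,40]
  ]
}}

```text
t: 11.6
eef_pos: [526.0, -100.1, 95.3]
tcp_rot: [3.141, 0.0, 1.737]
ft_force: [0.2, -0.1, 0.5]
opening: 0.42
grip_force: 0.1
```

Request:
{"fn": "jog_arm", "kwargs": {
  "motion": [
    [0,0,0,1.5,0,0,40],
    [0,0,0,1,0,0,40],
    [0,0,0,0,0,0,40]
  ]
}}

```text
t: 11.98
eef_pos: [525.6, -97.9, 95.3]
tcp_rot: [3.141, -0.0, 1.737]
ft_force: [0.8, -0.3, -0.4]
opening: 0.422
grip_force: 0.0
```

```bash
python3 a.py | sed '1,/----/d'
```

```text
tcp jig [ -0.5 -34.8] 95.2529269050128 0.0005015879231733689 0.4218755770016662 [ 0.8 -0.3 -0.4]
```

No contact with the stop yet. I'll go on in 1 mm steps until force builds up.

Request:
{"fn": "jog_arm", "kwargs": {
  "motion": [
    [0,0,0,1,0,0,40],
    [0,0,0,1,0,0,40],
    [0,0,0,0,0,0,40]
  ]
}}

```text
t: 12.35
eef_pos: [525.4, -96.1, 95.3]
tcp_rot: [3.141, 0.0, 1.737]
ft_force: [0.4, -2.5, -0.8]
opening: 0.422
grip_force: 1.2
```

Request:
{"fn": "jog_arm", "kwargs": {
  "motion": [
    [0,0,0,1,0,0,40],
    [0,0,0,0,0,0,40]
  ]
}}

```text
t: 12.6
eef_pos: [525.6, -95.8, 95.5]
tcp_rot: [3.14, 0.001, 1.737]
ft_force: [-0.1, -8.7, 0.1]
opening: 0.421
grip_force: 4.5
```

```bash
python3 a.py | sed '1,/----/d'; python3 - <<'E'
from h import *
import pickle
c=cam("wrist"); pickle.dump(c,open("c4.pkl","wb"))
cv2.imwrite("pics/w7.png",cv2.resize(c["color"][...,::-1],None,fx=1.5,fy=1.5,interpolation=cv2.INTER_CUBIC))
E
```

```text
tcp jig [ -0.2 -32.7] 95.46336584166865 0.000687692508974741 0.4213863589746946 [-0.1 -8.7  0.1]
```

View pics/w7.png

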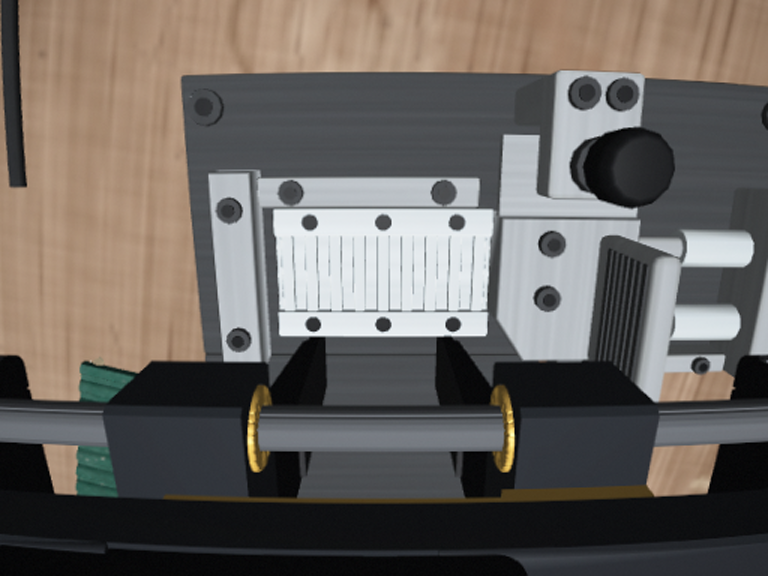

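The plate is home: its top edge (row 208) is flush with the stop bar, it's square, and 8.7 N of contact force has built up. I'll back off and lift.

Request:
{"fn": "jog_arm", "kwargs": {
  "motion": [
    [0,0,0,-2,0,0,40],
    [0,0,0,-6,0,0,40],
    [0,0,0,-12,0,0,40],
    [0,0,0,0,0,-40,40],
    [0,0,0,0,0,-40,40],
    [0,0,0,0,0,-40,40],
    [0,0,0,0,0,0,40],
    [0,0,0,0,0,0,40]
  ]
}}

```text
t: 13.65
eef_pos: [528.2, -115.0, 214.7]
tcp_rot: [-3.141, -0.0, 1.736]
ft_force: [0.6, -0.2, 0.0]
opening: 0.42
grip_force: 0.0
```

```bash
python3 a.py | sed '1,/----/d'; python3 look.py w8
```

```text
tcp jig [ -0.8 -52.1] 214.7392022520245 0.00028381608287822435 0.42045909605790266 [ 0.6 -0.2  0. ]
knob 0.56 336.0 79.0 [567.2 -19.9  79. ]
```

View pics/w8.png

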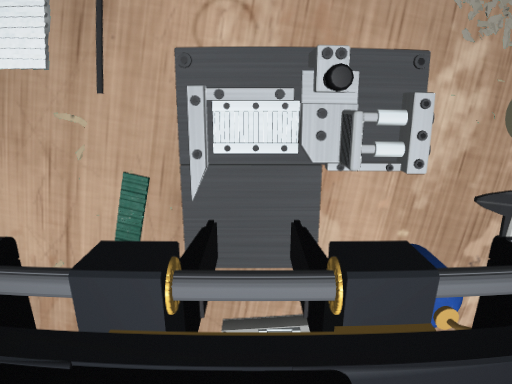

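The plate sits at (212–299, 100–153), flush against the stop. The slide is still latched, the knob is down (79 mm), and the arm is clear.

```bash
python3 -c "
from cell import env
print(env.job_done())"
```

```text
the job is handed in; nothing more can be done
None
```

I've handed the job in: by the last camera view, the slide is latched open with the pin down, the plate is flush against the back stop, and the arm is clear; the hand-in call returned no verdict.

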